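# Stroke-test three dampers and reject the seized one

### The job

Test the three used dampers standing in the test block by pushing each plunger steadily down its stroke, never putting more than 20 N (push or squeeze) on a plunger: the two that run freely must be left in the block, pressed fully home. The third seizes part-way: when its resistance climbs, stop pushing, leave its plunger where it stuck, and stand that damper upright in the reject tray. Do not disturb the jar, the tub or the spanner.

Things in the scene. Friction and masses are not known exactly. Their poses are not given: they have to be found in the camera images.
- block: Dark steel test block fixed on the bench, 75 x 260 mm and 33 mm high. Origin at the centre of its underside on the bench, z up, y along its length. Three round pockets, 42 mm wide, in a row along its y axis at y = -85, 0 and +85 mm; each is 25 mm deep, so its floor is 8 mm above the bench. One damper stands loosely in each pocket.
- tray: Reject tray: low square bare-steel tray fixed on the bench, empty, 150 x 150 mm outside, walls 4 mm thick and 30 mm high, floor 4 mm thick. Origin at the centre of its underside, z up, sides along x and y.
- barrel_1 (a point): Damper 1: centre of its aluminium barrel, half-way up, z along the barrel to the plunger end. Upright cylinder 38 mm across, 95 mm tall, 0.3 to 0.4 kg in all, lifts straight out of its pocket; grip it near the top, with the rod and head between the fingers. The three dampers look alike; any may be in any pocket and any may be the seized one.
- head_1 (a point): Damper 1: centre of the top face of its plunger's head, a black disc 32 mm across and 8 mm thick on an 8 mm rod, on the barrel's axis. The head's underside is 44 mm above the barrel's end when fully out, 4 mm when home (resting on a rubber buffer that gives up to 4 mm more at 2 N/mm).
- plunger_1 (a joint): Damper 1: how far its plunger is pressed in, m; 0 fully out, 0.040 fully home. No return spring: it stays where left. A free one resists with a steady 3 to 6 N all the way home. The seized one starts like that, then somewhere around or past half-stroke (0.020 to 0.029) resistance climbs by 2.5 N per mm; let go, it springs back a few mm.
- barrel_2 (a point): Damper 2: centre of its aluminium barrel, half-way up, z along the barrel to the plunger end. Upright cylinder 38 mm across, 95 mm tall, 0.3 to 0.4 kg in all, lifts straight out of its pocket; grip it near the top, with the rod and head between the fingers. The three dampers look alike; any may be in any pocket and any may be the seized one.
- head_2 (a point): Damper 2: centre of the top face of its plunger's head, a black disc 32 mm across and 8 mm thick on an 8 mm rod, on the barrel's axis. The head's underside is 44 mm above the barrel's end when fully out, 4 mm when home (resting on a rubber buffer that gives up to 4 mm more at 2 N/mm).
- plunger_2 (a joint): Damper 2: how far its plunger is pressed in, m; 0 fully out, 0.040 fully home. No return spring: it stays where left. A free one resists with a steady 3 to 6 N all the way home. The seized one starts like that, then somewhere around or past half-stroke (0.020 to 0.029) resistance climbs by 2.5 N per mm; let go, it springs back a few mm.
- barrel_3 (a point): Damper 3: centre of its aluminium barrel, half-way up, z along the barrel to the plunger end. Upright cylinder 38 mm across, 95 mm tall, 0.3 to 0.4 kg in all, lifts straight out of its pocket; grip it near the top, with the rod and head between the fingers. The three dampers look alike; any may be in any pocket and any may be the seized one.
- head_3 (a point): Damper 3: centre of the top face of its plunger's head, a black disc 32 mm across and 8 mm thick on an 8 mm rod, on the barrel's axis. The head's underside is 44 mm above the barrel's end when fully out, 4 mm when home (resting on a rubber buffer that gives up to 4 mm more at 2 N/mm).
- plunger_3 (a joint): Damper 3: how far its plunger is pressed in, m; 0 fully out, 0.040 fully home. No return spring: it stays where left. A free one resists with a steady 3 to 6 N all the way home. The seized one starts like that, then somewhere around or past half-stroke (0.020 to 0.029) resistance climbs by 2.5 N per mm; let go, it springs back a few mm.
- jar: White plastic jar, 64 mm across, 85 mm tall, standing; origin under its centre. Not to be disturbed.
- tub: Clear open tub with bolts, 110 x 90 x 45 mm; origin under its centre. Not to be disturbed.
- spanner: Steel spanner 170 mm long, lying on the bench, origin under its middle, along its own x. Not to be disturbed.

How it is judged:
By the outcome, as a careful person would: the job done as asked, in the order asked, and still so for the second after the job is handed in, with the robot touching nothing.
It also fails if it takes over 69 s, if anything falls off the work surface, if the arm or the gripper's body presses on something with over 40 N, if the wrist force passes 120 N, or if a joint passes its speed limit or range.

### The arm

A 6-joint arm with a two-finger parallel gripper is mounted at the origin on the work surface. World frame = base frame: x ahead of the robot, y to its left, z up, the work surface at z = 0. Lengths are in mm, angles in rad, forces in N, time in s.
With the tool pointing down it reaches from about 300 to 825 mm from the base axis. Payload 5.4 kg.
Tool frame: the origin (TCP) lies midway between the tips of the shut fingers; the grasp point (between the pads) lies robot.hold_point_z behind it (robot.hold_point_z is the distance from the TCP to the grasp point, in mm); z points along the fingers, x is the direction in which the jaws open and shut, and the axes are right-handed (so a half turn about z gives the same grasp; the last joint's range is limited). The gripper opens to 92 mm and grips with 3 to 60 N. Pads are 20 mm wide; open, the fingers measure 128 mm over their backs; the gripper's body (75 mm by 189 mm) begins 69 mm behind the grasp point.
Start: joints at [1.114, 0.158, 1.597, -0, 1.386, -0.21], TCP at [140.485, 557.557, 188.301] pointing down, gripper open.
Joint ranges: [-2.91, 2.91], [-0.94, 2.29], [0.18, 2.7], [-1.29, 4.43], [0.17, 2.64], [-3, 3]. Speed limits (rad/s): [2.57, 2.57, 3.14, 3.14, 3.14, 3.14].

### API

Orientations are given as [roll, pitch, yaw] about the fixed x, y, z axes, in that order (R = Rz(yaw) Ry(pitch) Rx(roll)).
In Python, from cell import robot gives the robot as it stands. The module is installed in compiled form; this text tells all that it offers.
- The arm moves only by the tool drive_tool, never from a script. Its argument "commands" is a list of rows, each a list of 5 numbers: the shift along the tool's x, y, z in cm, then the turn about the tool's z in degrees, then the opening, from 0 (shut) to 1 (fully open). In form: [[x, y, z, yaw, claw], ...]. A call has exactly 8 rows; each row shifts and turns the commanded pose from where the row before left it, along the tool's axes as they then stand; what a row does not reach is not made up. A row lasts 1/12 s, in which the tool goes at most 41.7 mm and 7.16 degrees, less where a joint would pass 70% of its speed; a pose out of reach is approached as far as the arm can. A call with a gripper value outside its range is refused whole. The fingers move at their own pace and stop on an object; "squeeze" is the grip in N (left out, the last holds). Time passes only in rows, so rows that do not move let the fingers close, or fill a call up. It gives the time, the measured TCP pose, the force and the opening at its end, in the units of the state.
- robot.get_obs(): the state, without advancing time (a new reading comes with each control period).
- robot.read_camera(name): name is "side" or "top"; returns (picture, depth): 420x560x3 uint8, red, green, blue; 420x560 float32, mm along the optical axis (not along the pixel's ray), 0 where there is no reading.
- robot.camera_info(name): a dict with "fx", "fy", "cx", "cy" (pixels), "k1" (the pictures are not rectified: a ray, as slopes to the right and down, at radius r is drawn at 1 + k1 r^2 times it, then the intrinsics apply), "rvec" (rotation vector, rad) and "tvec" (3), from world to camera coordinates, as OpenCV has them. Camera axes: x right, y down, z forward; pixel columns grow to the right and rows downward; lengths in mm; the calibration is good to about 2 mm. A picture is of the moment at which its call begins. camera_info takes no time and is no camera call.
- robot.hand_in(): hands the job in, once; it reports no verdict.
The state is a dict: "t": time; "joints": joint angles; "joint_velocities": joint speeds; "tau": joint torques, N m; "eef_pos": TCP position; "tool_rot": TCP orientation; "force": force on the tool from outside, world axes, zero at the start; "ft_torque": the same for the moment, N m; "finger_gap": finger opening in mm.
Only numpy, scipy, OpenCV 4.12 (cv2) and the standard library are available. Lean on these libraries where they do the work, as an engineer would, in place of code of your own. Each camera call takes 0.05 s, during which the arm holds its last target.

## Working session

There is one attempt and no reset: what is moved stays moved. The work goes in short steps, Python scripts to look and compute and a tool call to move; the robot and the scene stay as the last step left them, time stands still between calls to the robot, and variables do not carry over. Pictures are saved under pics/ and viewed, and the job is handed in when it is done.

Besides the shell and the picture viewer there is one more tool, called after "Request:" as name(argument=value, ...), one argument or row to a line, values as JSON. drive_tool: Moves the arm, as the interface text tells. Its arguments: {"type":"object","properties":{"commands":{"type":"array","items":{"type":"array","items":{"type":"number"}}},"squeeze":{"type":"number"}},"required":["commands"]}

```bash
mkdir -p pics
cat > h.py <<'E'
import numpy as np, cv2
from cell import robot
def cam(n):
    i=robot.camera_info(n)
    R=cv2.Rodrigues(np.array(i['rvec'],float))[0]; t=np.array(i['tvec'],float).ravel()
    return i,R,t
def cloud(n,depth):
    i,R,t=cam(n)
    v,u=np.mgrid[0:420,0:560]
    K=np.array([[i['fx'],0,i['cx']],[0,i['fy'],i['cy']],[0,0,1.]])
    p=np.stack([u,v],-1).reshape(-1,1,2).astype(float)
    q=cv2.undistortPoints(p,K,np.array([i['k1'],0,0,0.])).reshape(420,560,2)
    P=np.concatenate([q*depth[...,None],depth[...,None]],-1)
    W=(P-t)@R
    W[depth<=0]=np.nan
    return W
E
python3 - <<'E'
from h import *
for n in ('top','side'):
    p,d=robot.read_camera(n)
    cv2.imwrite(f'pics/{n}0.png',p[...,::-1]); np.save(n+'0.npy',d)
    i,R,t=cam(n); print(n,i,'campos',-R.T@t)
o=robot.get_obs();print(o, robot.hold_point_z)
E
```

```text
top {'fx': 503.0800437190491, 'fy': 503.0800437190491, 'cx': 283.14630907136745, 'cy': 214.3611449369219, 'k1': -0.17868095647295573, 'rvec': array([ 2.22490861, -2.16411364,  0.04995754]), 'tvec': array([ -36.1714407 ,  627.95969141, 1013.4261332 ])} campos [ 578.1851916   -23.24804199 1042.99361808]
side {'fx': 447.6013448307725, 'fy': 447.6013448307725, 'cx': 286.32121499633405, 'cy': 205.96201167941464, 'k1': 0.008871802303195075, 'rvec': array([ 2.21846883, -0.36636126,  0.17821963]), 'tvec': array([-586.00223021,  210.94405972,  752.96200599])} campos [ 406.63999461 -622.20428646  634.31343459]
{'t': 0.1, 'joints': array([ 1.11389746e+00,  1.58966323e-01,  1.59807381e+00, -1.87061987e-05,
        1.38621486e+00, -2.10107127e-01]), 'joint_velocities': array([ 3.90791745e-04, -2.53693441e-04, -3.21181186e-03,  1.14013803e-03,
        5.90219310e-04,  7.93782970e-05]), 'tau': array([ 5.46357060e-04, -3.86501312e+01, -3.22961175e+01,  7.02682533e-02,
        3.38207628e-02, -5.24395375e-05]), 'eef_pos': array([140.22938628, 557.01997752, 187.44476778]), 'tool_rot': array([-3.14126393e+00,  1.62960822e-03,  1.32400831e+00]), 'force': array([ 0.28125453, -0.87876638,  0.22347463]), 'ft_torque': array([0.00728833, 0.00927009, 0.02848042]), 'finger_gap': 92.2201064178999} 18.700000000000003
```

View pics/top0.png

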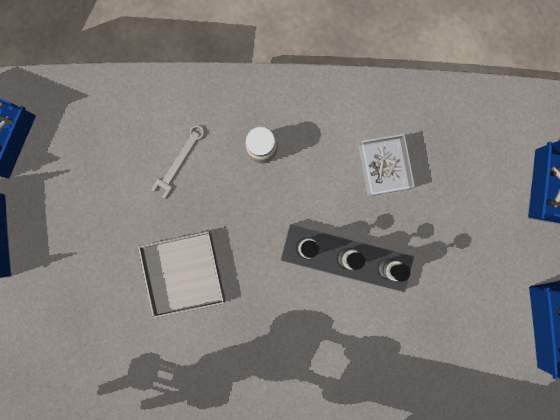

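View pics/side0.png

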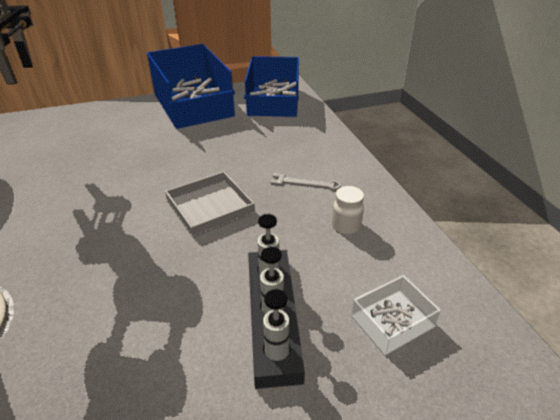

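The top view shows the dampers' heads near pixels (308,248), (355,260) and (399,271), with the tray around (182,274). The jar is at (260,142), the tub at (386,165) and the spanner at (180,160). I'll measure these next.

Run:
```python
from h import *
for n in ('top','side'):
    d=np.load(n+'0.npy'); W=cloud(n,d)
    X,Y,Z=W[...,0],W[...,1],W[...,2]
    print(n,'zmed bench',np.nanmedian(Z[np.abs(Z)<15]))
    img=cv2.imread(f'pics/{n}0.png'); dark=img.max(2)<60
    box=(X>250)&(X<700)&(Y>-350)&(Y<0)
    m=(box&(Z>140)&(Z<175)).astype(np.uint8)
    k,l,s,c=cv2.connectedComponentsWithStats(m)
    for j in range(1,k):
        if s[j,4]<30: continue
        q=W[l==j]; (cx,cy),r=cv2.minEnclosingCircle(q[:,:2].astype(np.float32))
        print(' head',s[j,4],np.median(q,0).round(1),'mec',round(cx,1),round(cy,1),round(r,1),c[j].round())
    def blk(name,m):
        k,l,s,c=cv2.connectedComponentsWithStats(m.astype(np.uint8))
        for j in range(1,k):
            if s[j,4]<60: continue
            q=W[l==j]; print(' ',name,s[j,4],q.mean(0).round(1),'rect',cv2.minAreaRect(q[:,:2].astype(np.float32)))
    bx=(X>250)&(X<900)&(Y>-400)&(Y<400)
    blk('z24-40',bx&(Z>24)&(Z<42))
    blk('z70-100',bx&(Z>75)&(Z<95))
    blk('barreltop',bx&(Z>96)&(Z<112))
    blk('any>12',bx&(Z>12))
```

```text
top zmed bench 0.6955174425510546
 head 250 [562.2 -68.3 150.7] mec 562.5 -68.4 15.9 [310. 249.]
 head 256 [ 543.  -149.   154.5] mec 542.8 -149.5 16.0 [355. 261.]
 head 258 [ 524.9 -231.9  153.1] mec 524.2 -232.8 16.9 [401. 272.]
  z24-40 170 [ 757.9 -251.7   33.2] rect ((761.1680297851562, -247.505859375), (131.042724609375, 63.50724792480469), 49.710750579833984)
  z24-40 90 [ 725.2 -182.2   32.9] rect ((726.2382202148438, -181.9754180908203), (109.51371765136719, 1.5164737701416016), 11.0172119140625)
  z24-40 3414 [ 545.2 -142.8   33.6] rect ((543.096435546875, -151.0770263671875), (259.89520263671875, 76.24552917480469), 77.14314270019531)
  z24-40 669 [498.5 188.9  29.5] rect ((500.24072265625, 186.6932830810547), (151.22152709960938, 150.984619140625), 13.703316688537598)
  z70-100 672 [766.   29.3  85.4] rect ((766.7967529296875, 29.559898376464844), (56.68190383911133, 54.23249053955078), 2.2168641090393066)
  barreltop 66 [565.2 -59.9 103.9] rect ((564.1515502929688, -64.39828491210938), (28.868242263793945, 36.78526306152344), 66.0191421508789)
  barreltop 117 [ 546.1 -14
[... 2479 characters left out ...]
 [ 521.9 -239.3  103.4] rect ((523.2872924804688, -235.9089813232422), (36.97758483886719, 36.59810256958008), 9.718472480773926)
  any>12 1317 [500.5 179.1  23. ] rect ((499.606201171875, 185.36363220214844), (152.20021057128906, 155.0049285888672), 13.227788925170898)
  any>12 1198 [757.7  14.9  59.5] rect ((764.3019409179688, 25.968502044677734), (61.097747802734375, 60.22977828979492), 26.654312133789062)
  any>12 6585 [ 532.7 -187.5   66.7] rect ((542.6151123046875, -151.27642822265625), (264.1671447753906, 75.04432678222656), 76.90892028808594)
  any>12 3099 [ 732.9 -229.5   27.9] rect ((733.9444580078125, -227.72122192382812), (112.7491226196289, 91.79490661621094), 11.42722225189209)
```

```bash
cat > plan.py <<'E'
from h import *
def plan(x,y,z,yawdeg,rows=8,vmax=4.1,ymax=7.0,start=None):
    o=robot.get_obs()
    if start is None:
        p=np.array(o['eef_pos'],float); yaw=np.degrees(o['tool_rot'][2])
    else: p,yaw=np.array(start[:3],float),start[3]
    T=np.array([x,y,z],float); dy=(yaw-yawdeg+180)%360-180   # + about tool z
    out=[]
    for _ in range(rows):
        e=T-p; a=np.radians(yaw)
        d=e*min(1,vmax*10/max(1e-9,np.linalg.norm(e)))/10
        t=np.array([d[0]*np.cos(a)+d[1]*np.sin(a), d[0]*np.sin(a)-d[1]*np.cos(a), -d[2]]).round(2)
        w=float(np.clip(dy,-ymax,ymax)); w=round(w,1)
        out.append([*t.tolist(),w])
        d=np.array([t[0]*np.cos(a)+t[1]*np.sin(a), t[0]*np.sin(a)-t[1]*np.cos(a), -t[2]])*10
        p=p+d; dy-=w; yaw-=w
    for r in out: print(r)
    print('end',p.round(1).tolist(),round(yaw,2)); return [*p,yaw]
def st():
    o=robot.get_obs(); print(round(o['t'],2),o['eef_pos'].round(2),np.degrees(o['tool_rot']).round(2),'F',o['force'].round(2),'gap',round(o['finger_gap'],1),'j',o['joints'].round(2))
E
python3 - <<'E'
from plan import *
s=plan(562,-68.5,190,-13)
s=plan(562,-68.5,190,-13,start=s)
E
```

```text
[-2.74, 3.05, -0.01, 7.0]
[-2.34, 3.36, -0.01, 7.0]
[-1.92, 3.62, -0.01, 7.0]
[-1.46, 3.83, -0.01, 7.0]
[-0.98, 3.98, -0.01, 7.0]
[-0.49, 4.07, -0.02, 7.0]
[0.01, 4.1, -0.01, 7.0]
[0.51, 4.07, -0.02, 7.0]
end [323.5, 285.1, 188.4] 19.86
[1.0, 3.98, -0.01, 7.0]
[1.48, 3.82, -0.02, 7.0]
[1.93, 3.62, -0.01, 7.0]
[2.36, 3.35, -0.02, 7.0]
[2.75, 3.04, -0.01, 4.9]
[3.0, 2.79, -0.02, -0.0]
[3.0, 2.79, -0.01, -0.0]
[3.0, 2.79, -0.02, -0.0]
end [506.9, 13.3, 189.6] -13.04
```

Request:
drive_tool(
  commands=[
    [-2.74,3.05,0,7,0],
    [-2.34,3.36,0,7,0],
    [-1.92,3.62,0,7,0],
    [-1.46,3.83,0,7,0],
    [-0.98,3.98,0,7,0],
    [-0.49,4.07,0,7,0],
    [0,4.1,0,7,0],
    [0.5,4.07,0,7,0],
  ],
  squeeze=5,
)

```text
t: 0.77
eef_pos: [323.9, 283.7, 188.0]
tool_rot: [-3.142, 0.0, 0.341]
force: [1.8, -0.2, -0.8]
finger_gap: 41.0
```

Request:
drive_tool(
  commands=[
    [1.0,3.98,0,7,0],
    [1.48,3.82,0,7,0],
    [1.93,3.62,0,7,0],
    [2.36,3.35,0,7,0],
    [2.75,3.04,0,4.9,0],
    [3.0,2.79,0,0,0],
    [3.0,2.79,0,0,0],
    [3.0,2.79,0,0,0],
  ],
)

```text
t: 1.43
eef_pos: [507.5, 11.8, 187.9]
tool_rot: [-3.141, 0.0, -0.228]
force: [-0.2, 0.5, -0.4]
finger_gap: 0.6
```

```bash
python3 -c "
from plan import *
st();plan(562.3,-68.9,170,-13)"
```

```text
1.43 [507.47  11.76 187.93] [-1.7999e+02  3.0000e-02 -1.3070e+01] F [-0.18  0.51 -0.42] gap 0.6 j [-0.22 -0.02  1.78  0.    1.38  0.01]
[2.96, 2.74, 0.74, -0.1]
[2.96, 2.74, 0.74, 0.0]
[1.24, 1.14, 0.31, 0.0]
[-0.0, 0.0, 0.0, 0.0]
[-0.0, 0.0, 0.0, 0.0]
[-0.0, 0.0, 0.0, 0.0]
[-0.0, 0.0, 0.0, 0.0]
[-0.0, 0.0, 0.0, 0.0]
end [562.3, -68.9, 170.0] -12.97
```

Tracking is accurate. I'll move to just above head A and ease down to about z 158.

Request:
drive_tool(
  commands=[
    [2.96,2.74,0.5,0,0],
    [2.96,2.74,0.5,0,0],
    [1.24,1.14,0.5,0,0],
    [0,0,0.5,0,0],
    [0,0,0.4,0,0],
    [0,0,0.3,0,0],
    [0,0,0.2,0,0],
    [0,0,0,0,0],
  ],
)

```text
t: 2.1
eef_pos: [561.0, -65.6, 158.9]
tool_rot: [-3.141, 0.001, -0.226]
force: [0.6, -0.3, -0.6]
finger_gap: 0.4
```

```bash
python3 -c "
from plan import *
st()
p,d=robot.read_camera('side');cv2.imwrite('pics/s1.png',cv2.resize(p[120:400,160:400,::-1],None,fx=2,fy=2))"
```

```text
2.1 [561.02 -65.55 158.91] [-1.7999e+02  5.0000e-02 -1.2950e+01] F [ 0.59 -0.26 -0.62] gap 0.4 j [-0.33  0.16  1.66  0.    1.33 -0.1 ]
```

View pics/s1.png

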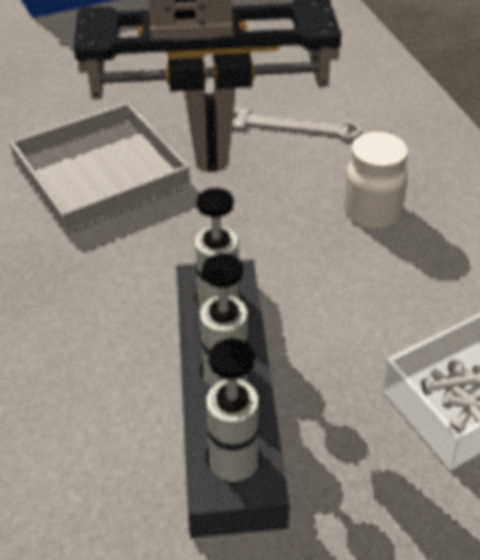

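```bash
python3 -c "
from plan import *
st()
i,R,t=cam('side')
K=np.array([[i['fx'],0,i['cx']],[0,i['fy'],i['cy']],[0,0,1.]])
P=np.array([[561,-65.6,159],[561,-65.6,190],[562.3,-68.9,151]])
q=cv2.projectPoints(P,cv2.Rodrigues(R)[0],t,K,np.array([i['k1'],0,0,0.]))[0].reshape(-1,2);print(q,(q-[160,120])*2)
for n in('side','top'):
  p,d=robot.read_camera(n);cv2.imwrite('pics/%s2.png'%n,p[...,::-1]);W=cloud(n,d)
  m=(abs(W[...,0]-562)<30)&(abs(W[...,1]+68)<30)
  z=W[...,2][m]; print(n,np.histogram(z,bins=np.arange(90,260,10)))
"
```

```text
2.15 [561.35 -65.76 159.34] [-1.800e+02  1.000e-02 -1.296e+01] F [ 0.63 -0.34  0.78] gap 0.4 j [-0.33  0.16  1.66  0.    1.33 -0.1 ]
[[266.19825064 213.85524277]
 [265.68508879 199.14190799]
 [267.63860748 218.5683506 ]] [[212.39650128 187.71048553]
 [211.37017759 158.28381598]
 [215.27721496 197.1367012 ]]
side (array([ 26, 222,  20,  19,   7,  94, 133,   0,   0,  31,  75,  86,  99,
        99, 119, 153]), array([ 90, 100, 110, 120, 130, 140, 150, 160, 170, 180, 190, 200, 210,
       220, 230, 240, 250]))
top (array([0, 0, 0, 0, 0, 0, 0, 0, 0, 0, 0, 0, 0, 0, 0, 0]), array([ 90, 100, 110, 120, 130, 140, 150, 160, 170, 180, 190, 200, 210,
       220, 230, 240, 250]))
```

View pics/side2.png

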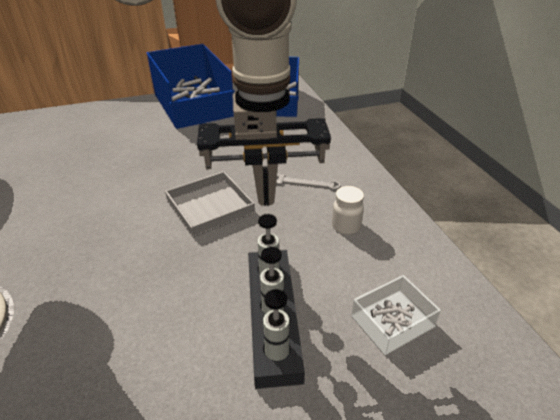

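```bash
python3 -c "
from plan import *
st()
p,d=robot.read_camera('side');W=cloud('side',d)
for r in range(196,222,2): print(r,W[r,266].round(1),W[r,262].round(1),W[r,270].round(1),p[r,266])
"
```

```text
2.25 [561.81 -66.22 159.79] [ 1.800e+02 -4.000e-02 -1.298e+01] F [ 0.17 -0.45  0.7 ] gap 0.6 j [-0.33  0.16  1.66  0.    1.33 -0.1 ]
196 [558.6 -76.6 204.9] [552.4 -75.5 205.6] [565.8 -74.7 201.8] [13 11 15]
198 [558.8 -75.6 200.2] [552.3 -75.3 201.5] [565.5 -75.3 198.3] [14 14 14]
200 [558.6 -75.9 196.3] [553.  -72.1 195. ] [564.8 -77.7 196.2] [14 14 14]
202 [558.7 -75.3 191.8] [552.8 -72.6 191.3] [564.9 -76.8 191.4] [24 23 24]
204 [558.5 -75.4 187.9] [552.6 -72.5 187.2] [564.8 -76.9 187.4] [31 30 28]
206 [ 6.205e+02  1.483e+02 -5.000e-01] [611.4 149.6   0.9] [6.288e+02 1.443e+02 4.000e-01] [138 129 124]
208 [616.7 135.4   4.4] [609.  141.    2.2] [627.1 138.8  -0.9] [168 158 150]
210 [ 6.164e+02  1.346e+02 -6.000e-01] [607.2 135.1   1.4] [624.7 130.9   0. ] [167 159 148]
212 [613.6 125.4   1.4] [ 6.057e+02  1.302e+02 -3.000e-01] [6.224e+02 1.237e+02 4.000e-01] [170 163 152]
214 [563.4 -55.7 150.3] [603.2 121.4   1.5] [569.8 -58.  150.5] [75 71 66]
216 [562.  -60.3 149.9] [555.5 -58.6 150.3] [568.6 -61.9 149.4] [17 14 16]
218 [559.7 -68.1 152.3] [554.4 -62.  148.9] [566.8 -67.7 150.1] [18 21 19]
220 [558.6 -71.5 150.9] [552.5 -68.6 150.3] [565.2 -72.9 150.3] [19 17 17]
```

The side view shows the shut fingertips at about z 185, while the TCP reads 160. That's a disagreement of about 25 mm, so I'll creep down and find contact by force.

Request:
drive_tool(
  commands=[
    [0.1,0.2,0.1,0,0],
    [0,0,0.1,0,0],
    [0,0,0.1,0,0],
    [0,0,0.1,0,0],
    [0,0,0.1,0,0],
    [0,0,0.1,0,0],
    [0,0,0.1,0,0],
    [0,0,0.1,0,0],
  ],
)

```text
t: 2.97
eef_pos: [562.3, -69.1, 151.2]
tool_rot: [3.142, 0.0, -0.228]
force: [-0.2, 0.8, -0.6]
finger_gap: 0.7
```

```bash
python3 -c "
from plan import *
st()"
```

```text
2.97 [562.3  -69.1  151.16] [ 1.800e+02  1.000e-02 -1.304e+01] F [-0.19  0.85 -0.6 ] gap 0.7 j [-0.34  0.17  1.66 -0.    1.31 -0.11]
```

Request:
drive_tool(
  commands=[
    [0,0,0.2,0,0],
    [0,0,0.2,0,0],
    [0,0,0.15,0,0],
    [0,0,0.15,0,0],
    [0,0,0.15,0,0],
    [0,0,0.15,0,0],
    [0,0,0.15,0,0],
    [0,0,0.15,0,0],
  ],
)

```text
t: 3.63
eef_pos: [562.3, -69.1, 138.2]
tool_rot: [3.142, -0.0, -0.228]
force: [-0.4, 0.5, 0.1]
finger_gap: 0.6
```

```bash
python3 -c "
from plan import *
st()
p,d=robot.read_camera('side');W=cloud('side',d);cv2.imwrite('pics/s3.png',cv2.resize(p[120:300,200:340,::-1],None,fx=3,fy=3))
for r in range(202,234,2): print(r,W[r,266].round(1),p[r,266])
"
```

```text
3.63 [562.34 -69.12 138.18] [180.    -0.   -13.04] F [-0.35  0.53  0.08] gap 0.6 j [-0.34  0.18  1.68 -0.    1.29 -0.11]
202 [557.8 -78.5 194.4] [17 13 18]
204 [557.3 -79.9 191.5] [17 15 19]
206 [557.6 -78.4 186.3] [11 13 10]
208 [557.4 -78.7 182.4] [19 19 19]
210 [557.2 -78.8 178.4] [23 21 19]
212 [557.4 -77.7 173.3] [14  9 14]
214 [557.4 -77.4 168.9] [23 21 22]
216 [556.9 -78.7 165.8] [26 25 23]
218 [560.3 -66.1 150.5] [18 20 17]
220 [558.8 -70.9 150.4] [23 21 19]
222 [557.  -76.9 151.4] [23 22 24]
224 [555.6 -81.6 151.2] [23 20 17]
226 [555.7 -80.9 146.2] [10 10  9]
228 [558.2 -71.3 133.2] [44 43 39]
230 [558.2 -70.8 128.2] [101  94  87]
232 [558.4 -69.7 122.6] [107 100  96]
```

View pics/s3.png

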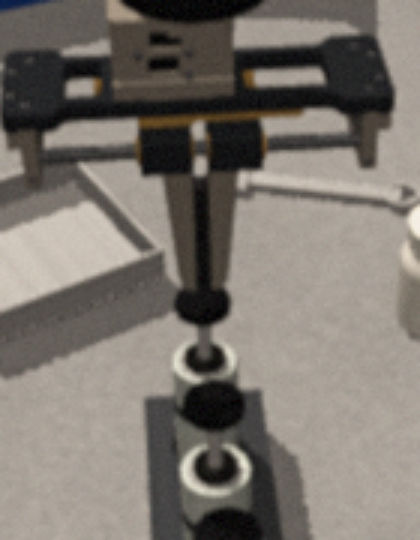

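The side view confirms the tips are about 12 mm above the head, with no contact at TCP 138. I'll keep descending slowly.

Request:
drive_tool(
  commands=[
    [0,0,0.15,0,0],
    [0,0,0.15,0,0],
    [0,0,0.15,0,0],
    [0,0,0.15,0,0],
    [0,0,0.15,0,0],
    [0,0,0.15,0,0],
    [0,0,0.15,0,0],
    [0,0,0.15,0,0],
  ],
)

```text
t: 4.35
eef_pos: [562.3, -69.1, 126.1]
tool_rot: [3.142, 0.0, -0.228]
force: [-0.1, -0.9, -1.0]
finger_gap: 0.7
```

```bash
python3 -c "
from plan import *
st()
"
```

```text
4.35 [562.31 -69.09 126.14] [180.     0.   -13.04] F [-0.07 -0.88 -1.  ] gap 0.7 j [-0.34  0.19  1.69 -0.    1.26 -0.11]
```

Request:
drive_tool(
  commands=[
    [0,0,0.06,0,0],
    [0,0,0.06,0,0],
    [0,0,0.06,0,0],
    [0,0,0.06,0,0],
    [0,0,0.06,0,0],
    [0,0,0.06,0,0],
    [0,0,0.06,0,0],
    [0,0,0.08,0,0],
  ],
)

```text
t: 5.02
eef_pos: [562.6, -69.2, 121.7]
tool_rot: [3.142, -0.001, -0.228]
force: [-0.1, 0.7, 3.7]
finger_gap: 0.3
```

```bash
python3 -c "
from plan import *
st()
p,d=robot.read_camera('side');W=cloud('side',d);cv2.imwrite('pics/s4.png',cv2.resize(p[120:300,200:340,::-1],None,fx=3,fy=3))
for r in range(210,234,2): print(r,W[r,266].round(1),p[r,266])
"
```

```text
5.02 [562.59 -69.19 121.67] [ 1.7999e+02 -4.0000e-02 -1.3040e+01] F [-0.13  0.75  3.68] gap 0.3 j [-0.34  0.2   1.69 -0.    1.25 -0.11]
210 [557.6 -77.5 177.3] [24 21 20]
212 [557.5 -77.3 173. ] [19 15 17]
214 [557.1 -78.5 169.8] [22 21 18]
216 [557.1 -78.1 165.2] [29 26 26]
218 [556.7 -79.1 161.9] [30 26 24]
220 [557.  -77.5 156.2] [24 22 24]
222 [556.9 -77.4 151.8] [30 27 24]
224 [557.  -76.5 146.7] [23 17 17]
226 [555.  -83.4 148.5] [16 16 16]
228 [555.4 -81.5 142.4] [13 12 11]
230 [558.4 -70.3 127.7] [85 81 75]
232 [558.3 -69.9 122.8] [105 104  96]
```

View pics/s4.png

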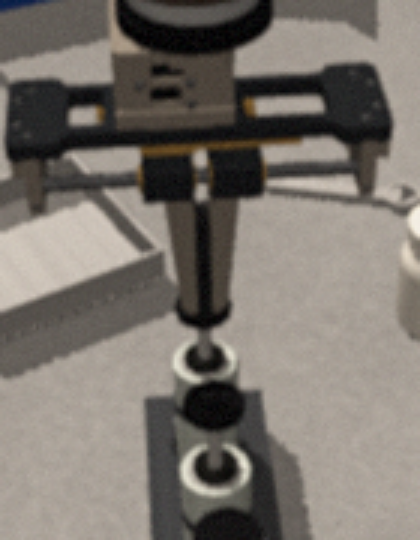

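Contact was at TCP ≈ 122 with 3.7 N, and the head top is now at about z 148. So the real tips sit about 26 mm above the reported TCP. I'll push steadily, about 10 mm first and then in finer steps.

Request:
drive_tool(
  commands=[
    [0,0,0.12,0,0],
    [0,0,0.12,0,0],
    [0,0,0.12,0,0],
    [0,0,0.12,0,0],
    [0,0,0.12,0,0],
    [0,0,0.12,0,0],
    [0,0,0.12,0,0],
    [0,0,0.1,0,0],
  ],
)

```text
t: 5.73
eef_pos: [562.4, -69.1, 111.8]
tool_rot: [3.142, -0.0, -0.228]
force: [-0.5, 0.1, 3.0]
finger_gap: 0.3
```

Request:
drive_tool(
  commands=[
    [0,0,0.04,0,0],
    [0,0,0.04,0,0],
    [0,0,0.04,0,0],
    [0,0,0.04,0,0],
    [0,0,0.04,0,0],
    [0,0,0.03,0,0],
    [0,0,0.03,0,0],
    [0,0,0.02,0,0],
  ],
)

```text
t: 6.4
eef_pos: [562.3, -69.1, 109.1]
tool_rot: [-3.142, -0.0, -0.228]
force: [0.4, -0.2, 3.7]
finger_gap: 0.6
```

Request:
drive_tool(
  commands=[
    [0,0,0.04,0,0],
    [0,0,0.04,0,0],
    [0,0,0.04,0,0],
    [0,0,0.04,0,0],
    [0,0,0.04,0,0],
    [0,0,0.04,0,0],
    [0,0,0.04,0,0],
    [0,0,0.02,0,0],
  ],
)

```text
t: 7.07
eef_pos: [562.3, -69.1, 106.1]
tool_rot: [3.142, -0.0, -0.228]
force: [0.5, 0.1, 3.9]
finger_gap: 0.3
```

```bash
python3 -c "
from plan import *
st()
p,d=robot.read_camera('side');W=cloud('side',d)
Q=W[200:260,245:290].reshape(-1,3); m=(np.hypot(Q[:,0]-562,Q[:,1]+69)<17)
print(np.histogram(Q[m,2],bins=np.arange(90,180,3)))
for r in range(218,240,2): print(r,W[r,264].round(1),W[r,266].round(1),p[r,266])
"
```

```text
7.07 [562.34 -69.1  106.05] [180.    -0.   -13.04] F [0.46 0.11 3.88] gap 0.3 j [-0.34  0.21  1.7  -0.    1.23 -0.11]
(array([ 0,  0,  1,  2, 82, 64, 22,  5,  2,  0,  0,  6, 26, 42, 35, 17, 23,
       19, 22, 23, 24, 19, 24, 26, 20, 23, 22, 25, 22]), array([ 90,  93,  96,  99, 102, 105, 108, 111, 114, 117, 120, 123, 126,
       129, 132, 135, 138, 141, 144, 147, 150, 153, 156, 159, 162, 165,
       168, 171, 174, 177]))
218 [553.4 -78.6 162.3] [556.8 -78.8 161.6] [23 21 20]
220 [554.1 -75.4 155.3] [556.8 -78.1 156.8] [24 22 19]
222 [553.7 -76.5 152. ] [556.6 -78.6 152.9] [34 33 30]
224 [553.4 -77.3 148.4] [556.7 -77.8 147.8] [30 30 29]
226 [553.4 -76.7 143.4] [556.6 -77.6 143.3] [32 27 27]
228 [553.5 -75.9 138.3] [556.3 -78.1 139.3] [29 30 26]
230 [553.7 -74.4 132.5] [556.4 -77.4 134.2] [32 29 27]
232 [552.1 -79.9 133.1] [555.6 -79.9 132.1] [16 15 14]
234 [551.9 -80.  128.7] [554.9 -82.1 129.7] [0 2 0]
236 [556.8 -61.4 106.7] [555.2 -80.5 123.7] [38 36 34]
238 [555.1 -67.  107.4] [557.8 -70.3 109.5] [77 71 69]
```

Request:
drive_tool(
  commands=[
    [0,0,0.04,0,0],
    [0,0,0.04,0,0],
    [0,0,0.04,0,0],
    [0,0,0.04,0,0],
    [0,0,0.04,0,0],
    [0,0,0.04,0,0],
    [0,0,0.04,0,0],
    [0,0,0.02,0,0],
  ],
)

```text
t: 7.78
eef_pos: [562.4, -69.1, 103.1]
tool_rot: [3.142, -0.0, -0.228]
force: [-0.1, -0.1, 4.1]
finger_gap: 0.4
```

Request:
drive_tool(
  commands=[
    [0,0,0.04,0,0],
    [0,0,0.04,0,0],
    [0,0,0.04,0,0],
    [0,0,0.04,0,0],
    [0,0,0.04,0,0],
    [0,0,0.04,0,0],
    [0,0,0.04,0,0],
    [0,0,0.02,0,0],
  ],
)

```text
t: 8.45
eef_pos: [562.7, -69.2, 101.1]
tool_rot: [3.141, -0.001, -0.228]
force: [-1.0, 1.2, 8.7]
finger_gap: 0.2
```

```bash
python3 -c "
from plan import *
st()
p,d=robot.read_camera('side');st()
p,d=robot.read_camera('side');st()
"
```

```text
8.45 [562.74 -69.24 101.1 ] [ 1.7999e+02 -5.0000e-02 -1.3040e+01] F [-1.01  1.23  8.66] gap 0.2 j [-0.34  0.22  1.71 -0.    1.22 -0.11]
8.5 [562.75 -69.22 101.09] [ 1.7999e+02 -5.0000e-02 -1.3030e+01] F [-1.61  0.34  7.92] gap 0.5 j [-0.34  0.22  1.71 -0.    1.22 -0.11]
8.55 [562.74 -69.25 101.1 ] [ 1.7999e+02 -5.0000e-02 -1.3040e+01] F [-0.76  1.54  9.22] gap 0.4 j [-0.34  0.22  1.71 -0.    1.22 -0.11]
```

The force reads 8.7 N steadily, against about 4 N before. The head is at z ≈ 127, still 12 mm short of home, so A is the seized one. I'll stop pushing, lift off and go to B.

Request:
drive_tool(
  commands=[
    [0,0,-0.5,0,0],
    [0,0,-1,0,0],
    [0,0,-1.5,0,0],
    [0,0,-1,0,0],
    [-0.06,2.8,0,0,0],
    [-0.06,2.8,0,0,0],
    [-0.05,2.8,0.2,0,0],
    [0,0,0.3,0,0],
  ],
)

```text
t: 9.22
eef_pos: [541.1, -154.7, 135.8]
tool_rot: [3.139, -0.001, -0.231]
force: [0.7, -0.1, 0.3]
finger_gap: 0.5
```

```bash
python3 -c "
from plan import *
p,d=robot.read_camera('side');st();plan(542.5,-150.6,132,-13,4)
W=cloud('side',d);cv2.imwrite('pics/s5.png',cv2.resize(p[120:300,200:340,::-1],None,fx=3,fy=3))
for a,b in ((562.3,-69),(542.5,-150.6),(523.6,-233.8)):
  m=(np.hypot(W[...,0]-a,W[...,1]-b)<13)&(W[...,2]>112)&(W[...,2]<160); print(np.histogram(W[...,2][m],bins=np.arange(112,161,2))[0])
"
```

```text
9.27 [ 540.98 -152.29  134.72] [ 1.800e+02  4.000e-02 -1.323e+01] F [-0.22 -0.14 -1.16] gap 0.3 j [-0.49  0.17  1.69 -0.    1.28 -0.26]
[0.11, -0.2, 0.27, -0.2]
[-0.0, 0.0, 0.0, -0.0]
[-0.0, 0.0, 0.0, -0.0]
[-0.0, 0.0, 0.0, -0.0]
end [542.5, -150.6, 132.0] -13.03
[0 0 0 0 0 0 0 0 0 0 0 0 0 0 0 0 0 0 0 0 0 0 0 0]
[ 3  7  3  6  2  4  7  1  5  5  3  2  0  0  0  0  0  0  0  1 15 27  0  0]
[  2   7   2   6   6   4   6   4   3   1   0   0   0   0   0   0   0   0
   0  59 155  11   0   0]
```

View pics/s5.png

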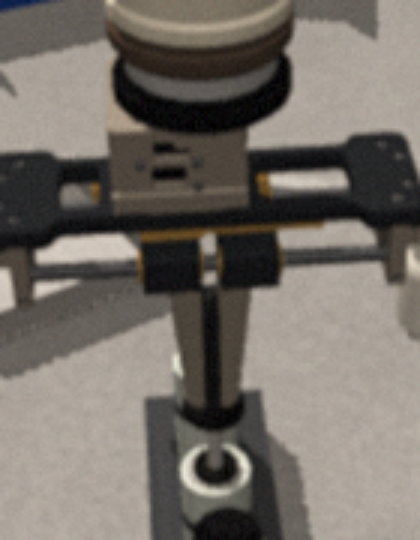

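Request:
drive_tool(
  commands=[
    [0.1,0,0.3,0,0],
    [0,0,0.3,0,0],
    [0,0,0.12,0,0],
    [0,0,0.12,0,0],
    [0,0,0.12,0,0],
    [0,0,0.12,0,0],
    [0,0,0.12,0,0],
    [0,0,0.12,0,0],
  ],
)

```text
t: 9.93
eef_pos: [543.0, -150.6, 122.1]
tool_rot: [-3.141, -0.001, -0.227]
force: [-1.0, 0.5, 4.8]
finger_gap: 0.4
```

Request:
drive_tool(
  commands=[
    [0,0,0.12,0,0],
    [0,0,0.12,0,0],
    [0,0,0.12,0,0],
    [0,0,0.12,0,0],
    [0,0,0.12,0,0],
    [0,0,0.1,0,0],
    [0,0,0.08,0,0],
    [0,0,0.06,0,0],
  ],
)

```text
t: 10.6
eef_pos: [542.7, -150.8, 113.4]
tool_rot: [3.142, 0.0, -0.228]
force: [0.2, 1.1, 5.1]
finger_gap: 0.7
```

```bash
python3 -c "
from plan import *
p,d=robot.read_camera('side');st()
W=cloud('side',d);cv2.imwrite('pics/s6.png',cv2.resize(p[120:300,200:340,::-1],None,fx=3,fy=3))
"
```

```text
10.65 [ 542.59 -150.73  113.26] [-1.7999e+02  2.0000e-02 -1.3040e+01] F [0.58 0.8  4.11] gap 0.5 j [-0.49  0.2   1.71  0.    1.24 -0.26]
```

View pics/s6.png

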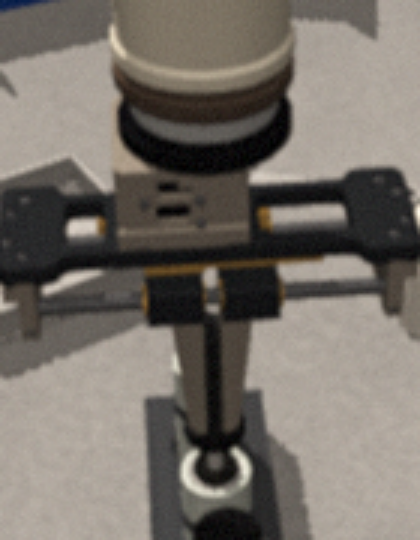

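Request:
drive_tool(
  commands=[
    [0,0,0.06,0,0],
    [0,0,0.06,0,0],
    [0,0,0.06,0,0],
    [0,0,0.06,0,0],
    [0,0,0.06,0,0],
    [0,0,0.06,0,0],
    [0,0,0.06,0,0],
    [0,0,0.06,0,0],
  ],
)

```text
t: 11.32
eef_pos: [542.7, -150.8, 108.6]
tool_rot: [3.142, -0.0, -0.228]
force: [0.2, 1.0, 3.7]
finger_gap: 0.7
```

Request:
drive_tool(
  commands=[
    [0,0,0.05,0,0],
    [0,0,0.05,0,0],
    [0,0,0.05,0,0],
    [0,0,0.05,0,0],
    [0,0,0.05,0,0],
    [0,0,0.05,0,0],
    [0,0,0.05,0,0],
    [0,0,0.04,0,0],
  ],
)

```text
t: 11.98
eef_pos: [542.7, -150.8, 104.7]
tool_rot: [-3.142, -0.0, -0.228]
force: [-0.4, 1.2, 4.4]
finger_gap: 0.4
```

Request:
drive_tool(
  commands=[
    [0,0,0.05,0,0],
    [0,0,0.05,0,0],
    [0,0,0.05,0,0],
    [0,0,0.05,0,0],
    [0,0,0.05,0,0],
    [0,0,0.05,0,0],
    [0,0,0.05,0,0],
    [0,0,0.04,0,0],
  ],
)

```text
t: 12.65
eef_pos: [542.7, -150.7, 100.8]
tool_rot: [-3.142, 0.0, -0.228]
force: [0.9, 0.7, 4.3]
finger_gap: 0.4
```

Request:
drive_tool(
  commands=[
    [0,0,0.05,0,0],
    [0,0,0.05,0,0],
    [0,0,0.05,0,0],
    [0,0,0.05,0,0],
    [0,0,0.05,0,0],
    [0,0,0.05,0,0],
    [0,0,0.05,0,0],
    [0,0,0.05,0,0],
  ],
)

```text
t: 13.32
eef_pos: [542.7, -150.8, 96.9]
tool_rot: [-3.142, -0.0, -0.228]
force: [-0.9, 0.1, 5.0]
finger_gap: 0.5
```

Request:
drive_tool(
  commands=[
    [0,0,0.08,0,0],
    [0,0,0.08,0,0],
    [0,0,0.08,0,0],
    [0,0,0.08,0,0],
    [0,0,0.08,0,0],
    [0,0,0.07,0,0],
    [0,0,0.05,0,0],
    [0,0,0.03,0,0],
  ],
)

```text
t: 13.98
eef_pos: [542.6, -150.7, 91.3]
tool_rot: [-3.142, 0.0, -0.228]
force: [0.3, 0.6, 4.4]
finger_gap: 0.6
```

```bash
python3 -c "
from plan import *
p,d=robot.read_camera('side');st()
p=p[...,::-1];cv2.imwrite('pics/s7.png',cv2.resize(p[220:320,220:320],None,fx=5,fy=5))
"
```

```text
14.03 [ 542.61 -150.72   91.25] [-1.800e+02  1.000e-02 -1.304e+01] F [0.26 1.43 4.24] gap 0.3 j [-0.49  0.22  1.72 -0.    1.2  -0.26]
```

View pics/s7.png

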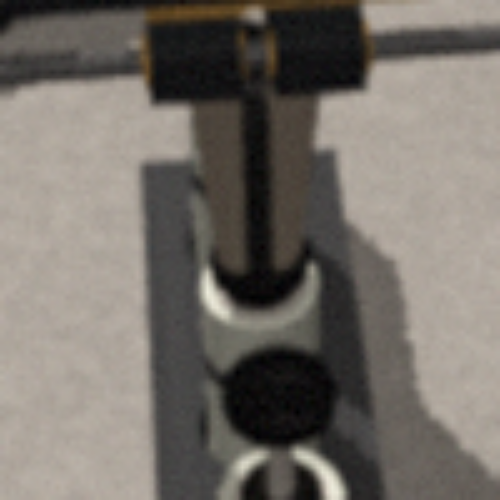

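B's head is nearly down on its barrel. I'll creep the last stretch and watch for the buffer.

Request:
drive_tool(
  commands=[
    [0,0,0.03,0,0],
    [0,0,0.03,0,0],
    [0,0,0.03,0,0],
    [0,0,0.03,0,0],
    [0,0,0.03,0,0],
    [0,0,0.03,0,0],
    [0,0,0.03,0,0],
    [0,0,0.02,0,0],
  ],
)

```text
t: 14.7
eef_pos: [542.7, -150.8, 89.1]
tool_rot: [-3.142, 0.0, -0.228]
force: [-0.6, 1.3, 4.8]
finger_gap: -0.1
```

```bash
python3 -c "
from plan import *
p,d=robot.read_camera('side');st()"
```

```text
14.75 [ 542.69 -150.74   89.05] [-180.      0.    -13.04] F [-0.68  1.28  3.73] gap 0.2 j [-0.49  0.22  1.73  0.    1.19 -0.26]
```

Request:
drive_tool(
  commands=[
    [0,0,0.03,0,0],
    [0,0,0.03,0,0],
    [0,0,0.03,0,0],
    [0,0,0.03,0,0],
    [0,0,0.03,0,0],
    [0,0,0.02,0,0],
    [0,0,0.01,0,0],
    [0,0,0,0,0],
  ],
)

```text
t: 15.42
eef_pos: [543.0, -150.9, 87.8]
tool_rot: [3.142, -0.001, -0.228]
force: [-0.1, 2.4, 6.4]
finger_gap: 0.2
```

```bash
python3 -c "
from plan import *
p,d=robot.read_camera('side');st();p,d=robot.read_camera('side');st()"
```

```text
15.47 [ 542.99 -150.83   87.8 ] [ 1.800e+02 -4.000e-02 -1.304e+01] F [-0.88  2.29  6.15] gap 0.2 j [-0.49  0.23  1.73  0.    1.19 -0.26]
15.52 [ 543.   -150.85   87.82] [ 1.800e+02 -4.000e-02 -1.304e+01] F [-0.09  1.43  6.29] gap 0.5 j [-0.49  0.23  1.73  0.    1.19 -0.26]
```

It is on the buffer, up from 4.4 N to 6.3 N. One more small press will confirm it.

Request:
drive_tool(
  commands=[
    [0,0,0.02,0,0],
    [0,0,0.02,0,0],
    [0,0,0.02,0,0],
    [0,0,0.02,0,0],
    [0,0,0.02,0,0],
    [0,0,0.02,0,0],
    [0,0,0.01,0,0],
    [0,0,0,0,0],
  ],
)

```text
t: 16.18
eef_pos: [543.2, -150.9, 86.9]
tool_rot: [3.141, -0.001, -0.228]
force: [-0.1, 1.8, 8.1]
finger_gap: 0.6
```

Request:
drive_tool(
  commands=[
    [0,0,-0.5,0,0],
    [0,0,-1.2,0,0],
    [0,0,-1.8,0,0],
    [0,0,-1.5,0,0],
    [0,2.8,0,0,0],
    [0,2.8,0,0,0],
    [0,2.9,0,0,0],
    [0,0,0,0,0],
  ],
)

```text
t: 16.85
eef_pos: [522.3, -238.1, 136.5]
tool_rot: [3.139, -0.0, -0.231]
force: [0.0, -0.8, -0.5]
finger_gap: 0.6
```

```bash
python3 -c "
from plan import *
p,d=robot.read_camera('side');st()
W=cloud('side',d);cv2.imwrite('pics/s8.png',cv2.resize(p[180:400,200:340,::-1],None,fx=2.5,fy=2.5))
a,b=523.6,-233.8
m=(np.hypot(W[...,0]-a,W[...,1]-b)<13)&(W[...,2]>112)&(W[...,2]<160); print(np.histogram(W[...,2][m],bins=np.arange(112,161,2))[0])
"
```

```text
16.9 [ 522.73 -235.75  136.25] [ 1.7996e+02  1.0000e-02 -1.3240e+01] F [ 0.45 -0.09  0.82] gap 0.5 j [-0.63  0.2   1.66 -0.    1.29 -0.4 ]
[ 6  0  7  4  7  4  5  6  3  0  0  0  0  0  0  0  0  0  2 35 29  1  0  0]
```

View pics/s8.png

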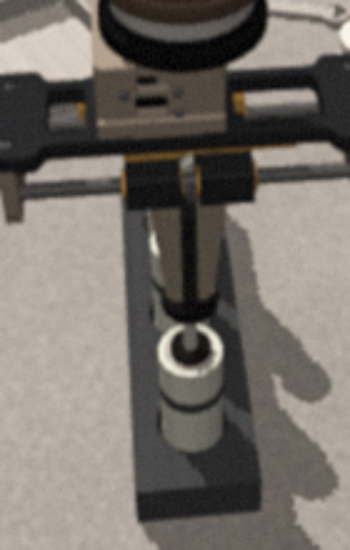

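Request:
drive_tool(
  commands=[
    [0,0,0.3,0,0],
    [0,0,0.3,0,0],
    [0,0,0.14,0,0],
    [0,0,0.12,0,0],
    [0,0,0.12,0,0],
    [0,0,0.12,0,0],
    [0,0,0.12,0,0],
    [0,0,0.12,0,0],
  ],
)

```text
t: 17.57
eef_pos: [523.9, -233.5, 123.0]
tool_rot: [3.141, -0.001, -0.227]
force: [0.3, 0.8, 2.6]
finger_gap: 0.3
```

Request:
drive_tool(
  commands=[
    [0,0,0.12,0,0],
    [0,0,0.12,0,0],
    [0,0,0.12,0,0],
    [0,0,0.12,0,0],
    [0,0,0.12,0,0],
    [0,0,0.12,0,0],
    [0,0,0.1,0,0],
    [0,0,0.08,0,0],
  ],
)

```text
t: 18.23
eef_pos: [523.5, -233.6, 113.5]
tool_rot: [-3.142, 0.0, -0.228]
force: [0.3, 0.1, 3.0]
finger_gap: 0.7
```

Request:
drive_tool(
  commands=[
    [0,0,0.06,0,0],
    [0,0,0.06,0,0],
    [0,0,0.06,0,0],
    [0,0,0.06,0,0],
    [0,0,0.06,0,0],
    [0,0,0.06,0,0],
    [0,0,0.06,0,0],
    [0,0,0.06,0,0],
  ],
)

```text
t: 18.9
eef_pos: [523.5, -233.6, 108.7]
tool_rot: [3.142, 0.0, -0.228]
force: [0.3, 1.0, 2.5]
finger_gap: 0.7
```

Request:
drive_tool(
  commands=[
    [0,0,0.05,0,0],
    [0,0,0.05,0,0],
    [0,0,0.05,0,0],
    [0,0,0.05,0,0],
    [0,0,0.05,0,0],
    [0,0,0.05,0,0],
    [0,0,0.05,0,0],
    [0,0,0.04,0,0],
  ],
)

```text
t: 19.57
eef_pos: [523.5, -233.6, 104.8]
tool_rot: [-3.142, 0.0, -0.228]
force: [-0.3, 0.9, 3.1]
finger_gap: 0.7
```

Request:
drive_tool(
  commands=[
    [0,0,0.05,0,0],
    [0,0,0.05,0,0],
    [0,0,0.05,0,0],
    [0,0,0.05,0,0],
    [0,0,0.05,0,0],
    [0,0,0.05,0,0],
    [0,0,0.05,0,0],
    [0,0,0.05,0,0],
  ],
)

```text
t: 20.23
eef_pos: [523.5, -233.6, 100.9]
tool_rot: [3.142, 0.0, -0.228]
force: [-0.2, 2.5, 2.7]
finger_gap: 0.3
```

Request:
drive_tool(
  commands=[
    [0,0,0.05,0,0],
    [0,0,0.05,0,0],
    [0,0,0.05,0,0],
    [0,0,0.05,0,0],
    [0,0,0.05,0,0],
    [0,0,0.05,0,0],
    [0,0,0.05,0,0],
    [0,0,0.05,0,0],
  ],
)

```text
t: 20.9
eef_pos: [523.5, -233.6, 96.9]
tool_rot: [-3.142, -0.0, -0.228]
force: [-0.0, 0.4, 3.1]
finger_gap: 0.5
```

Request:
drive_tool(
  commands=[
    [0,0,0.08,0,0],
    [0,0,0.08,0,0],
    [0,0,0.08,0,0],
    [0,0,0.08,0,0],
    [0,0,0.08,0,0],
    [0,0,0.07,0,0],
    [0,0,0.05,0,0],
    [0,0,0.05,0,0],
  ],
)

```text
t: 21.57
eef_pos: [523.5, -233.6, 91.1]
tool_rot: [-3.142, 0.0, -0.228]
force: [-0.3, 1.6, 2.5]
finger_gap: 0.3
```

Request:
drive_tool(
  commands=[
    [0,0,0.04,0,0],
    [0,0,0.04,0,0],
    [0,0,0.04,0,0],
    [0,0,0.03,0,0],
    [0,0,0.03,0,0],
    [0,0,0.03,0,0],
    [0,0,0.02,0,0],
    [0,0,0.01,0,0],
  ],
)

```text
t: 22.23
eef_pos: [523.6, -233.6, 88.9]
tool_rot: [3.142, -0.0, -0.228]
force: [-0.3, -0.1, 3.3]
finger_gap: 0.2
```

Request:
drive_tool(
  commands=[
    [0,0,0.03,0,0],
    [0,0,0.03,0,0],
    [0,0,0.03,0,0],
    [0,0,0.03,0,0],
    [0,0,0.03,0,0],
    [0,0,0.02,0,0],
    [0,0,0.01,0,0],
    [0,0,0,0,0],
  ],
)

```text
t: 22.9
eef_pos: [523.8, -233.7, 87.4]
tool_rot: [3.141, -0.001, -0.228]
force: [-0.3, 1.3, 6.5]
finger_gap: 0.8
```

Request:
drive_tool(
  commands=[
    [0,0,0.02,0,0],
    [0,0,0.02,0,0],
    [0,0,0.02,0,0],
    [0,0,0.02,0,0],
    [0,0,0.02,0,0],
    [0,0,0.02,0,0],
    [0,0,0.01,0,0],
    [0,0,0,0,0],
  ],
)

```text
t: 23.57
eef_pos: [524.0, -233.8, 86.6]
tool_rot: [3.141, -0.001, -0.228]
force: [-0.4, 1.8, 7.0]
finger_gap: 0.8
```

C is also home, with 7 N on the buffer. I'll lift off, go back to A and open the gripper on the way.

Request:
drive_tool(
  commands=[
    [0,0,-0.5,0,0],
    [0,0,-1.5,0,0],
    [0,0,-2.5,0,0],
    [0,0,-2.5,0,0.3],
    [0,-3.5,0,0,1],
    [0,-3.8,0,0,1],
    [0,-3.8,0,0,1],
    [0,-3.0,0,0,1],
  ],
)

```text
t: 24.23
eef_pos: [555.1, -94.2, 155.3]
tool_rot: [-3.141, 0.001, -0.227]
force: [1.1, -0.5, -0.6]
finger_gap: 31.6
```

```bash
python3 -c "
from plan import *
p,d=robot.read_camera('side');st();plan(562,-68.5,150,-13)
W=cloud('side',d);cv2.imwrite('pics/s9.png',cv2.resize(p[100:380,160:380,::-1],None,fx=2.1,fy=2.1))
for a,b in ((542.5,-150.6),(523.6,-233.8)):
  m=(np.hypot(W[...,0]-a,W[...,1]-b)<12)&(W[...,2]>100)&(W[...,2]<160); print(np.histogram(W[...,2][m],bins=np.arange(100,161,3))[0])
"
```

```text
24.28 [555.77 -89.41 155.11] [-1.7981e+02  7.0000e-02 -1.2830e+01] F [-0.06  3.84  0.51] gap 35.9 j [-0.38  0.15  1.67  0.    1.32 -0.15]
[0.14, -2.18, 0.51, 0.2]
[0.0, 0.0, 0.0, -0.0]
[0.0, 0.0, 0.0, -0.0]
[0.0, 0.0, 0.0, -0.0]
[0.0, 0.0, 0.0, -0.0]
[0.0, 0.0, 0.0, -0.0]
[0.0, 0.0, 0.0, -0.0]
[0.0, 0.0, 0.0, -0.0]
end [562.0, -68.5, 150.0] -13.03
[  0   0   0  15 111   2   0   0   0   0   0   0   0   0   0   0   0   0
   0   0]
[  0   0   0  54 124   0   0   0   0   0   0   0   0   0   0   0   0   0
   0   0]
```

View pics/s9.png

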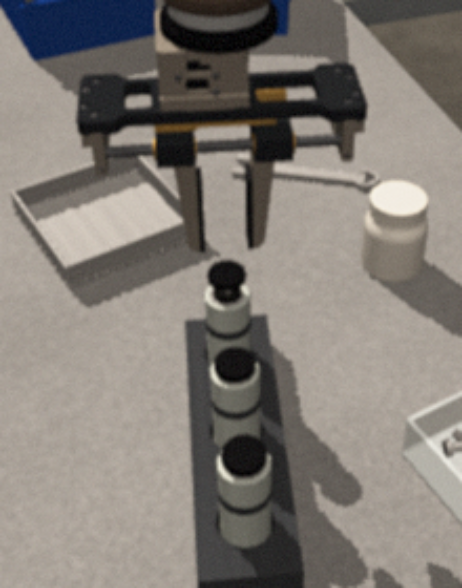

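B and C are home, with their heads at about z 114. A's plunger is still part-way. I'll centre over A and wait for the fingers to open fully.

Request:
drive_tool(
  commands=[
    [0,-1.5,0,0,1],
    [0,-1.35,0,0,1],
    [0,0,0,0,1],
    [0,0,0.5,0,1],
    [0,0,0.5,0,1],
    [0,0,0.5,0,1],
    [0,0,0.5,0,1],
    [0,0,0,0,1],
  ],
)

```text
t: 24.95
eef_pos: [560.6, -68.8, 133.9]
tool_rot: [-3.141, 0.003, -0.229]
force: [-0.1, 0.6, 0.2]
finger_gap: 89.1
```

```bash
python3 -c "
from plan import *
p,d=robot.read_camera('side');st();plan(562,-68.5,130,-13,1)
W=cloud('side',d);cv2.imwrite('pics/s10.png',cv2.resize(p[100:300,180:380,::-1],None,fx=3,fy=3))
np.save('w10.npy',W)
a,b=562.2,-69
m=(np.hypot(W[...,0]-a,W[...,1]-b)<14)&(W[...,2]>100)&(W[...,2]<170); print(np.histogram(W[...,2][m],bins=np.arange(100,171,2)))
m=(abs(W[...,2]-127)<6)&(np.hypot(W[...,0]-a,W[...,1]-b)<22)
print(m.sum(),cv2.minEnclosingCircle(W[m][:,:2].astype(np.float32)),np.median(W[m],0))
# lowest finger points
m=(np.hypot(W[...,0]-a,W[...,1]-b)<75)&(np.hypot(W[...,0]-a,W[...,1]-b)>30)&(W[...,2]>120)&(W[...,2]<300)
q=W[m]; print(q[np.argsort(q[:,2])[:15]].round(1)); 
"
```

```text
25.0 [560.99 -68.78 134.59] [-1.7999e+02  1.1000e-01 -1.3090e+01] F [0.49 0.23 0.47] gap 91.1 j [-0.34  0.18  1.68 -0.    1.28 -0.11]
[0.09, -0.05, 0.46, -0.1]
end [562.0, -68.5, 130.0] -12.99
(array([ 3, 24, 20, 35, 21,  2,  0,  0,  0,  0,  4,  3,  2, 60, 82,  2,  0,
        0,  0,  0,  0,  0,  0,  0,  0,  0,  0,  0,  0,  0,  0,  0,  0,  0,
        0]), array([100, 102, 104, 106, 108, 110, 112, 114, 116, 118, 120, 122, 124,
       126, 128, 130, 132, 134, 136, 138, 140, 142, 144, 146, 148, 150,
       152, 154, 156, 158, 160, 162, 164, 166, 168, 170]))
221 ((561.4772338867188, -68.36713409423828), 16.9330997467041) [560.77043565 -72.04974262 127.81548059]
[[609.1 -88.7 159.7]
 [604.2 -87.4 160. ]
 [607.4 -88.5 160. ]
 [512.4 -67.2 160.1]
 [604.9 -75.4 161.3]
 [607.7 -87.6 161.4]
 [513.6 -69.3 161.4]
 [605.2 -89.5 161.4]
 [604.  -78.2 161.5]
 [506.4 -64.7 161.8]
 [609.  -88.8 162. ]
 [507.9 -65.6 162.1]
 [509.4 -66.2 162.3]
 [602.6 -87.1 162.4]
 [512.4 -67.8 162.7]]
```

View pics/s10.png

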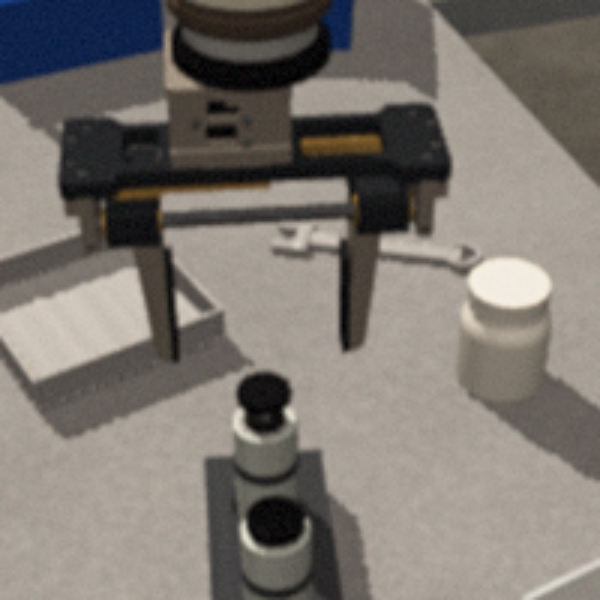

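Request:
drive_tool(
  commands=[
    [0,0,0.8,0,1],
    [0,0,1.2,0,1],
    [0,0,1.3,0,1],
    [0,0,1.3,0,1],
    [0,0,1.2,0,1],
    [0,0,1.0,0,1],
    [0,0,0.7,0,1],
    [0,0,0.4,0,1],
  ],
)

```text
t: 25.67
eef_pos: [561.0, -68.2, 55.2]
tool_rot: [-3.141, 0.002, -0.228]
force: [-0.0, 0.5, -0.5]
finger_gap: 92.3
```

```bash
python3 -c "
from plan import *
p,d=robot.read_camera('side');st()
W=cloud('side',d);cv2.imwrite('pics/s11.png',cv2.resize(p[100:300,180:380,::-1],None,fx=3,fy=3))
"
```

```text
25.72 [560.91 -68.15  55.06] [-1.7999e+02  1.2000e-01 -1.3040e+01] F [-0.42  0.75 -0.28] gap 91.7 j [-0.33  0.27  1.74 -0.    1.13 -0.11]
```

View pics/s11.png

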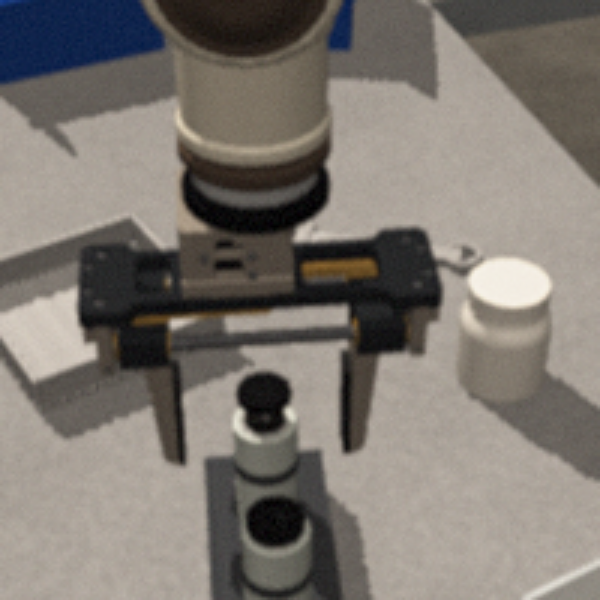

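The barrel top is between the pads and the palm is clear of the head. I'll close on the barrel.

Request:
drive_tool(
  commands=[
    [0,0,0,0,0.35],
    [0,0,0,0,0.35],
    [0,0,0,0,0.35],
    [0,0,0,0,0.3],
    [0,0,0,0,0.3],
    [0,0,0,0,0.3],
    [0,0,0,0,0.3],
    [0,0,0,0,0.3],
  ],
  squeeze=25,
)

```text
t: 26.38
eef_pos: [561.8, -68.4, 56.8]
tool_rot: [-3.142, -0.0, -0.228]
force: [-1.1, -0.2, -0.2]
finger_gap: 40.7
```

```bash
python3 -c "
from plan import *
p,d=robot.read_camera('side');st()
W=cloud('side',d);cv2.imwrite('pics/s12.png',cv2.resize(p[100:300,180:380,::-1],None,fx=3,fy=3))
"
```

```text
26.43 [561.79 -68.43  56.76] [-1.800e+02 -1.000e-02 -1.304e+01] F [0.9  0.44 0.32] gap 36.5 j [-0.33  0.27  1.74  0.    1.13 -0.11]
```

View pics/s12.png

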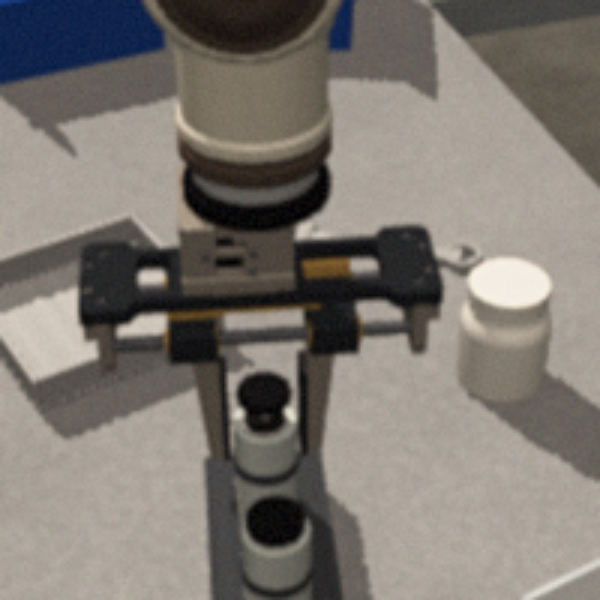

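Request:
drive_tool(
  commands=[
    [0,0,0,0,0.3],
    [0,0,0,0,0.3],
    [0,0,-0.2,0,0.3],
    [0,0,-0.5,0,0.3],
    [0,0,-0.8,0,0.3],
    [0,0,-1.2,0,0.3],
    [0,0,-1.5,0,0.3],
    [0,0,-1.5,0,0.3],
  ],
)

```text
t: 27.1
eef_pos: [561.6, -68.4, 115.1]
tool_rot: [-3.142, 0.0, -0.228]
force: [0.5, -0.8, -3.2]
finger_gap: 36.3
```

```bash
python3 -c "
from plan import *
p,d=robot.read_camera('side');st()
W=cloud('side',d);cv2.imwrite('pics/s13.png',cv2.resize(p[100:300,180:380,::-1],None,fx=3,fy=3))
"
```

```text
27.15 [564.02 -69.1  118.92] [179.97  -0.34 -13.03] F [ 2.8  -0.85 -1.5 ] gap 35.8 j [-0.33  0.2   1.69  0.    1.24 -0.11]
```

View pics/s13.png

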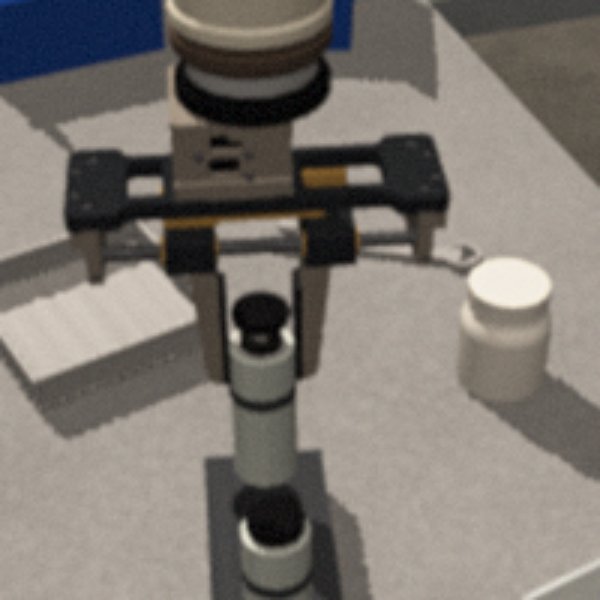

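Lifted cleanly and hanging vertical. I'll carry it to the tray centre at about (500, 186).

Request:
drive_tool(
  commands=[
    [-0.38,-0.75,0,0,0.3],
    [-0.66,-1.32,0,0,0.3],
    [-0.95,-1.89,0,0,0.3],
    [-0.95,-1.89,0,0,0.3],
    [-0.95,-1.89,0,0,0.3],
    [-0.95,-1.89,0,0,0.3],
    [-0.95,-1.89,0,0,0.3],
    [-0.95,-1.89,0,0,0.3],
  ],
)

```text
t: 27.82
eef_pos: [524.1, 79.8, 112.3]
tool_rot: [-3.142, 0.003, -0.227]
force: [0.4, 0.9, -4.4]
finger_gap: 36.0
```

Request:
drive_tool(
  commands=[
    [-0.95,-1.89,0,0,0.3],
    [-0.95,-1.89,0,0,0.3],
    [-0.95,-1.89,0,0,0.3],
    [-0.95,-1.89,0,0,0.3],
    [-0.66,-1.32,0,0,0.3],
    [-0.38,-0.75,0,0,0.3],
    [-0.19,-0.38,0,0,0.3],
    [0,0,0,0,0.3],
  ],
)

```text
t: 28.48
eef_pos: [498.8, 187.1, 113.0]
tool_rot: [3.141, 0.001, -0.226]
force: [0.1, -0.7, -3.7]
finger_gap: 36.1
```

```bash
python3 -c "
from plan import *
p,d=robot.read_camera('side');st()
W=cloud('side',d);cv2.imwrite('pics/s14.png',cv2.resize(p[50:280,120:340,::-1],None,fx=2.6,fy=2.6))
"
```

```text
28.53 [499.36 186.33 113.2 ] [ 1.7996e+02  5.0000e-02 -1.3000e+01] F [ 0.04 -0.89 -3.98] gap 36.4 j [ 0.13  0.12  1.79 -0.    1.23  0.36]
```

View pics/s14.png

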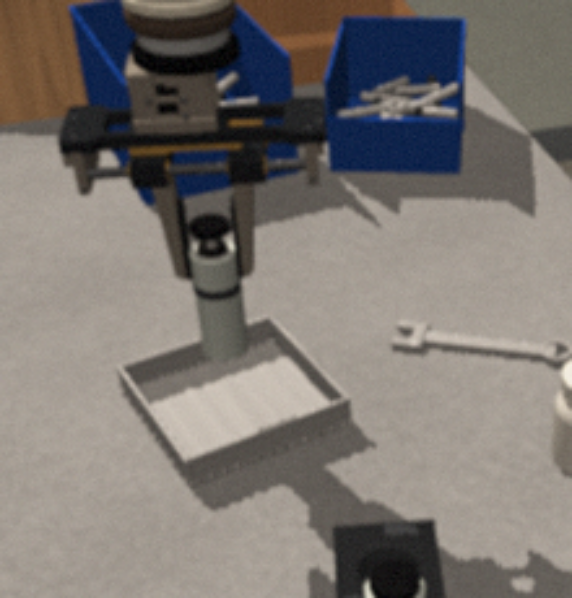

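Request:
drive_tool(
  commands=[
    [0,0,0.6,0,0.3],
    [0,0,1.0,0,0.3],
    [0,0,1.1,0,0.3],
    [0,0,1.0,0,0.3],
    [0,0,0.9,0,0.3],
    [0,0,0.6,0,0.3],
    [0,0,0.3,0,0.3],
    [0,0,0.1,0,0.3],
  ],
)

```text
t: 29.2
eef_pos: [499.4, 186.2, 56.8]
tool_rot: [3.141, 0.001, -0.228]
force: [-0.1, -0.0, -3.1]
finger_gap: 36.3
```

Request:
drive_tool(
  commands=[
    [0,0,0.04,0,0.3],
    [0,0,0.04,0,0.3],
    [0,0,0.04,0,0.3],
    [0,0,0.03,0,0.3],
    [0,0,0.03,0,0.3],
    [0,0,0.02,0,0.3],
    [0,0,0.02,0,0.3],
    [0,0,0,0,0.3],
  ],
)

```text
t: 29.87
eef_pos: [499.9, 186.3, 55.5]
tool_rot: [3.142, -0.0, -0.228]
force: [0.3, 0.5, -4.3]
finger_gap: 36.3
```

```bash
python3 -c "
from plan import *
p,d=robot.read_camera('side');st()
W=cloud('side',d);cv2.imwrite('pics/s15.png',cv2.resize(p[100:280,140:320,::-1],None,fx=3.3,fy=3.3))
"
```

```text
29.92 [499.92 186.27  55.5 ] [180.     0.   -13.04] F [ 0.38 -0.   -4.21] gap 36.0 j [ 0.13  0.2   1.83 -0.    1.11  0.36]
```

View pics/s15.png

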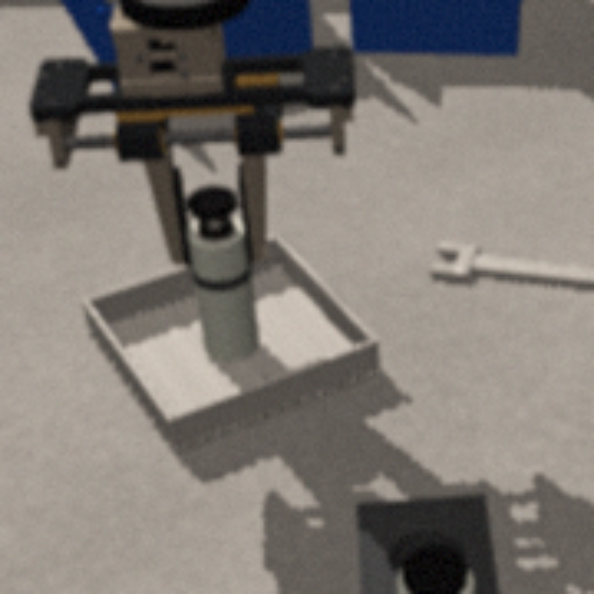

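Still hanging, about 2.7 mm above the tray floor. I'll ease it down to contact.

Request:
drive_tool(
  commands=[
    [0,0,0.03,0,0.3],
    [0,0,0.03,0,0.3],
    [0,0,0.03,0,0.3],
    [0,0,0.03,0,0.3],
    [0,0,0.03,0,0.3],
    [0,0,0.03,0,0.3],
    [0,0,0.03,0,0.3],
    [0,0,0.03,0,0.3],
  ],
)

```text
t: 30.58
eef_pos: [500.0, 186.3, 53.1]
tool_rot: [-3.142, -0.0, -0.228]
force: [0.2, 0.5, -4.3]
finger_gap: 36.4
```

Request:
drive_tool(
  commands=[
    [0,0,0.02,0,0.3],
    [0,0,0.02,0,0.3],
    [0,0,0.02,0,0.3],
    [0,0,0.02,0,0.3],
    [0,0,0.02,0,0.3],
    [0,0,0.02,0,0.3],
    [0,0,0.01,0,0.3],
    [0,0,0,0,0.3],
  ],
)

```text
t: 31.25
eef_pos: [500.1, 186.3, 52.7]
tool_rot: [-3.142, -0.0, -0.228]
force: [-3.2, -0.5, 5.3]
finger_gap: 36.5
```

On the floor. I'll unload a touch and open.

Request:
drive_tool(
  commands=[
    [0,0,-0.05,0,0.3],
    [0,0,0,0,0.45],
    [0,0,0,0,0.55],
    [0,0,0,0,0.7],
    [0,0,0,0,0.85],
    [0,0,0,0,1],
    [0,0,0,0,1],
    [0,0,0,0,1],
  ],
)

```text
t: 31.92
eef_pos: [500.0, 186.3, 52.3]
tool_rot: [-3.142, -0.0, -0.228]
force: [0.3, -1.0, -0.2]
finger_gap: 79.4
```

```bash
python3 -c "
from plan import *
p,d=robot.read_camera('side');st()
W=cloud('side',d);cv2.imwrite('pics/s16.png',cv2.resize(p[100:280,140:320,::-1],None,fx=3.3,fy=3.3))
"
```

```text
31.97 [499.95 186.25  52.26] [180.    -0.   -13.04] F [-0.68  0.26  0.39] gap 83.5 j [ 0.13  0.2   1.83 -0.    1.11  0.36]
```

View pics/s16.png

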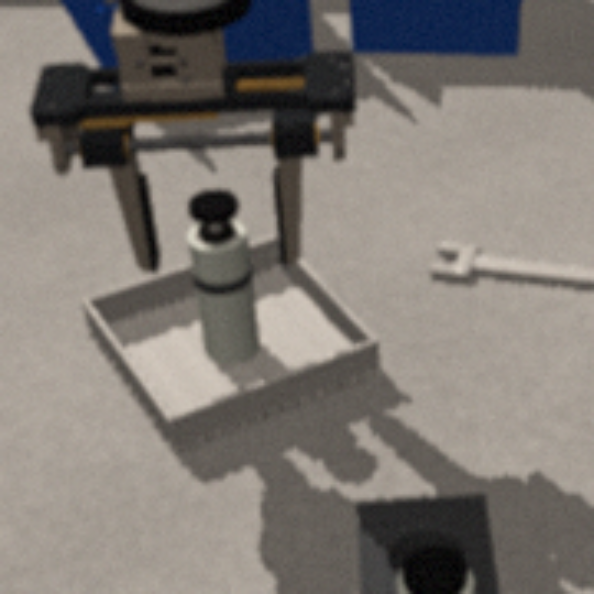

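It stands upright and released. I'll withdraw straight up.

Request:
drive_tool(
  commands=[
    [0,0,-0.5,0,1],
    [0,0,-1.2,0,1],
    [0,0,-2,0,1],
    [0,0,-2.5,0,1],
    [0,0,-2.5,0,1],
    [0,0,-2,0,1],
    [0,0,-1,0,1],
    [0,0,0,0,1],
  ],
)

```text
t: 32.63
eef_pos: [502.1, 186.6, 173.0]
tool_rot: [-3.139, -0.006, -0.228]
force: [0.5, -0.7, -0.3]
finger_gap: 91.7
```

Request:
drive_tool(
  commands=[
    [-1,0,-1,0,1],
    [-2,0,-1,0,1],
    [-3,0,0,0,1],
    [-3,0,0,0,1],
    [-3,0,0,0,1],
    [-2,0,0,0,1],
    [-1,0,0,0,1],
    [0,0,0,0,1],
  ],
)

```text
t: 33.3
eef_pos: [352.1, 220.4, 188.4]
tool_rot: [3.141, 0.001, -0.226]
force: [0.5, -0.0, 0.7]
finger_gap: 91.9
```

```bash
python3 -c "
from plan import *
st()
for n in('side','top'):
  p,d=robot.read_camera(n);cv2.imwrite('pics/%s_end.png'%n,p[...,::-1]);W=cloud(n,d)
  X,Y,Z=W[...,0],W[...,1],W[...,2]
  for a,b in ((500,186),(542.5,-150.6),(523.6,-233.8)):
    for lo,hi in((85,108),(108,165)):
      m=(np.hypot(X-a,Y-b)<25)&(Z>lo)&(Z<hi)
      if m.sum()>10: print(n,a,b,lo,m.sum(),np.median(W[m],0).round(1),[np.round(v,1) for v in cv2.minEnclosingCircle(W[m][:,:2].astype(np.float32))])
  for a,b in((765,28),(737,-226)):
    m=(np.hypot(X-a,Y-b)<80)&(Z>12); print(n,cv2.minAreaRect(W[m][:,:2].astype(np.float32)))
"
```

```text
33.3 [352.07 220.4  188.4 ] [ 1.7997e+02  8.0000e-02 -1.2950e+01] F [ 0.54 -0.03  0.67] gap 91.9 j [ 0.27 -0.28  2.01  0.    1.41  0.49]
side 500 186 85 219 [498.3 176.   98.7] [array([499. , 184.3]), np.float64(20.0)]
side 500 186 108 139 [499.4 180.8 123.9] [array([500.8, 185.2]), np.float64(16.4)]
side 542.5 -150.6 85 279 [ 537.7 -165.3   99.2] [array([ 542.1, -152.4]), np.float64(19.1)]
side 542.5 -150.6 108 269 [ 541.8 -153.4  112.9] [array([ 542.2, -151.5]), np.float64(16.8)]
side 523.6 -233.8 85 315 [ 517.9 -248.6  100.2] [array([ 523.1, -236.1]), np.float64(19.2)]
side 523.6 -233.8 108 340 [ 522.6 -236.3  112.4] [array([ 523.8, -235.8]), np.float64(16.6)]
side ((763.637451171875, 25.61417007446289), (60.58408737182617, 60.3153076171875), 9.499787330627441)
side ((733.2246704101562, -227.56631469726562), (112.45838928222656, 92.38845825195312), 11.17416763305664)
top 500 186 85 121 [506.7 174.2  98.5] [array([501.7, 186.2]), np.float64(19.4)]
top 500 186 108 251 [501.4 186.3 123.7] [array([500.7, 186.9]), np.float64(16.7)]
top 542.5 -150.6 85 100 [ 545.9 -139.6  102.6] [array([ 543.1, -149.6]), np.float64(19.1)]
top 542.5 -150.6 108 234 [ 543.  -149.3  113.2] [array([ 543., -150.]), np.float64(16.1)]
top 523.6 -233.8 85 111 [ 529.  -221.5  102.7] [array([ 524.9, -233.1]), np.float64(19.2)]
top 523.6 -233.8 108 222 [ 524.5 -232.3  113.7] [array([ 524.6, -232.8]), np.float64(15.9)]
top ((764.1856689453125, 28.71320343017578), (60.291561126708984, 60.54793930053711), 61.16826629638672)
top ((735.465576171875, -225.7563018798828), (111.05598449707031, 91.73712921142578), 11.210700988769531)
```

View pics/side_end.png

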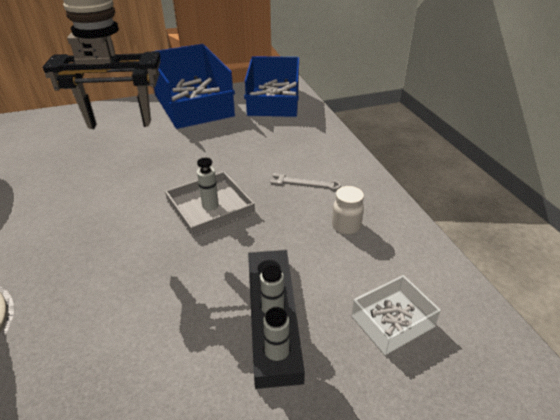

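View pics/top_end.png

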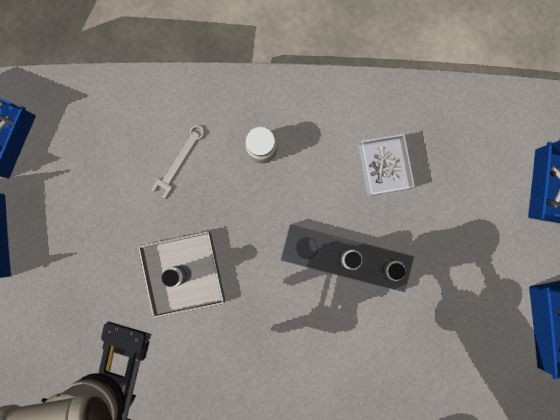

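```bash
python3 -c "
from plan import *
print(robot.hand_in())"
```

```text
the job is handed in; nothing more can be done
None
```

I tested all three dampers and handed the job in at about 33 s. The two free ones are in the block, pressed fully home, and the seized one stands upright in the reject tray.

- **Seized damper:** This was the one in the pocket nearest the tray, at about (562, −69). It ran at about 4 N, then climbed to a steady 8.7–9.2 N at roughly 27–28 mm of stroke. I stopped there, gripped it by the barrel only and stood it at the tray centre, about (500, 186).
- **Free dampers:** The middle one ran at 4–5 N and the far one at about 3 N. I pressed both onto their rubber buffers, reaching 8 N and 7 N.
- **Last checks:** Both cameras show the two free heads at z ≈ 113 mm, where home should be about 115 mm and the calibration is good to about 2 mm. The rejected damper stands upright, its plunger still at about 27 mm. The jar and tub measured unchanged to within about 1 mm. I checked the spanner only by eye, and it looks unmoved. The gripper was clear of everything at hand-in.
- **Disagreements:**
  - The fingertips proved to be about 26 mm short of the reported TCP, both by camera and by contact, so I set heights by contact and pictures.
  - The gripper read 36 mm on the 38 mm barrel.

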